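Clear the hat block and offer up its oval template

ROBOT

A 6-joint arm with a two-finger parallel gripper is mounted at the origin on the work surface. World frame = base frame: x ahead of the robot, y to its left, z up, the work surface at z = 0. Lengths are in mm, angles in rad, forces in N, time in s.
With the tool pointing down it reaches from about 275 to 750 mm from the base axis. Payload 10.2 kg.
Tool frame: the origin (TCP) lies at the very end of the fingers, on their centre line; the grasp point (between the pads) lies 19 mm behind it; z points along the fingers, y is the line along which they close (so a half turn about z gives the same grasp; the last joint's range is limited). The gripper opens to 85 mm and grips with 20 to 120 N. Pads are 22 mm wide; open, the fingers measure 114 mm over their backs; the gripper's body (76 mm by 85 mm) begins 54 mm behind the grasp point. The pads swing forward as they close: fully open they stand 13 mm farther back than shut.
Start: joints at [1.097, 0.313, 1.498, -0, 1.331, -0.223], TCP at [130.307, 508.578, 231.294] pointing down, gripper open.
Joint ranges: [-2.94, 2.94], [-0.97, 2.17], [0.19, 2.56], [-1.23, 4.37], [0.02, 3.11], [-2.88, 2.88]. Speed limits (rad/s): [2.39, 2.39, 3.01, 3.14, 3.14, 3.14].

INTERFACE

Orientations are given as a 3x3 rotation matrix whose columns are the frame's x, y, z axes.
In Python, from station import manip gives the robot as it stands. The module is installed in compiled form; this text tells all that it offers.
- The arm moves only by the tool arm_command, never from a script. Its arguments are lists of equal length, an entry for each row: "travel": the shift along the tool's x, y, z in mm, a list of three; "roll": the turn about the tool's z in degrees; "gripper": the finger opening in mm, from 0 to 85.4. In form: {"travel": [[dx, dy, dz], ...], "roll": [roll, ...], "gripper": [gripper, ...]}. A call has 1 to 12 rows; each row is the pose to reach, as a shift and turn from the pose commanded when the call began, along the tool's axes at that moment; what a row does not reach only later rows make up. A row lasts 1/12 s, in which the tool goes at most 41.7 mm and 7.16 degrees, less where a joint would pass 70% of its speed; a pose out of reach is approached as far as the arm can. A call with a gripper value outside its range is refused whole. The fingers move at their own pace and stop on an object; the grip force is fixed at half the most. Time passes only in rows, so rows that repeat a pose let the fingers close. It gives the time, the measured TCP pose, the force, the opening and the grip force at its end, in the units of the state.
- manip.get_state(): the state, without advancing time (a new reading comes with each control period).
- manip.grab_frame(name): name is "scene" or "top"; returns a dict with "frame" (400x640x3 uint8, red, green, blue), "K" (3x3 intrinsics, pixels), "dist" ([k1, k2, p1, p2, k3] as OpenCV has them; the pictures are not rectified), "eye" and "orientation" of the camera in the world. Camera axes: x right, y up, looking along -z (the intrinsics and any distortion apply to the point x, -y, -z); pixel columns grow to the right and rows downward; lengths in mm; the calibration is good to about 2 mm. A picture is of the moment at which its call begins. There is no depth.
- manip.hand_in(): hands the job in; it is judged then, once.
Trained networks look in a picture, given as the dict that the camera call returned (one of the last four; its "shot" number tells which), for a name from the list of things; names that differ only in an ending like _2 or _b are one class to them, and where a whole thing is asked for, a point or a joint stands for the part that bears it (a point fixed in the world has none). Each returns a list of dicts, best first, with "p" (0 to 1); they miss things now and then, are a little off and sometimes report something else, mostly with a low value. They report only what shows in the picture. A call takes as long as a camera call.
- manip.find_in(picture, label): "box" ([left, top, right, bottom] in pixels, round what is visible of it).
- manip.place_of(picture, label): "location" ([column, row] in pixels: a listed point, or the origin of a listed thing).
The state is a dict: "time": time; "q": joint angles; "dq": joint speeds; "joint_torque": joint torques, N m; "tcp_pos": TCP position; "tool_rot": TCP orientation; "ft_force": force on the tool from outside, world axes, zero at the start; "moment": the same for the moment, N m; "opening": finger opening in mm; "grasp_force": force on a finger pad.
Only numpy, scipy, OpenCV 4.12 (cv2) and the standard library are available. Lean on these libraries where they do the work, as an engineer would, in place of code of your own. Each camera call takes 0.05 s, during which the arm holds its last target. There are 200 camera calls.

TASK

Clear the tin off the wooden hat block by hanging it by its handle on the hook of the stand, then pick up the oval template by its grip, carry it over the gouge rack without bumping it, and hold it level about 15 mm above the top of the hat block, centred and with its long axis along the block's, so the maker can sight it against the pencil line. The template must never touch the block or the rack, and everything else stays where it is. Finish while still holding the template there: do not set it down or let go.

Things in the scene. Friction and masses are not known exactly. Their poses are not given: they have to be found in the camera images.
- tin: Open steel tin, loose, 90 mm across and 65 mm high (to the rim), about 0.16 kg, standing on the hat block. A rigid handle of 9 mm round bar rises from the rim on both sides (at y = -45 and +45 mm of the tin) to a straight level bar. Origin: centre of the tin's underside; z up; y runs along the handle bar.
- tin_bar (a point): Middle of the tin's straight handle bar (its axis line), 140 mm above the tin's underside. The bar is 9 mm thick and 90 mm long, along the tin's y; the clear opening beneath it, down to the rim, is 70 mm high and 81 mm wide. If the bar is gripped to one side of its middle, the middle stays free for the hook.
- hook: Steel hook stand, fixed: round base 110 mm across, 12 mm high; post 16 mm thick, 232 mm high. The hook, 8 mm round bar, leaves the post towards the stand's -x at 220 mm height, dips to a seat 80 mm from the post and turns up to a tip 115 mm from it, 244 mm above the table at its highest; the hook's lowest point is at 208 mm. Origin: centre of the base's underside.
- hook_seat (a point): Top surface of the hook's seat, where a hung handle bar comes to rest: 80 mm from the post along the stand's -x and 216 mm above the table. Axes as those of the hook stand; a bar hung here lies along y.
- block: Hat block blank of light wood, oval (an ellipse 170 mm along its x, 130 mm along its y, upright sides), fixed on a low round vice, flat top 100 mm above the table. A pencilled oval and cross mark its top. Origin: on the table under its centre; z up.
- block_top (a point): Centre of the flat top of the hat block, 100 mm above the table; x along the long axis of the oval.
- template: The oval template: loose plywood ellipse 150 mm along its x, 114 mm along its y, 8 mm thick, lying flat on the table, about 0.14 kg. On its middle stands a wooden grip bar 60 mm long (along x), 20 mm wide (along y), its top 50 mm above the template's underside. Origin: centre of the underside; z up.
- rack: Gouge rack, fixed: a dark wood bar 280 mm long (along its x) and 44 mm wide (y), with six tool handles standing in it up to 145 mm above the table. It stands between the templates and the hat block. Origin: centre of the underside.
- disc: The other template, not to be used: loose plywood disc 110 mm across, 8 mm thick, with a round knob 24 mm thick and 50 mm high to its top. Origin: centre of the underside. To be left alone.
- sander: Loose cork sanding block 110 x 65 x 40 mm; origin: centre of the underside. To be left alone.
- spool: Loose turned wooden spool, 60 mm across, 50 mm high; origin: centre of the underside. To be left alone.
- glue: Loose white glue bottle, 56 mm across, 140 mm high; origin: centre of the underside. To be left alone.
- hammer: Loose hammer lying near the far edge; origin: underside, near the middle of its length. To be left alone.
- jar: Loose amber jar, 66 mm across, 90 mm high, standing beyond the hat block; origin: centre of the underside. To be left alone.

How it is judged:
By the outcome, as a careful person would: the job done as asked, in the order asked, and still so for the second after the job is handed in, while the arm keeps its last pose, push and grip.
It also fails if it takes over 64 s, if anything falls off the work surface, if the arm or the gripper's body presses on something with over 40 N, if the wrist force passes 120 N, or if a joint passes its speed limit or range.

## Working session

There is one attempt and no reset: what is moved stays moved. The work goes in short steps, Python scripts to look and compute and a tool call to move; the robot and the scene stay as the last step left them, time stands still between calls to the robot, and variables do not carry over. Pictures are saved under pics/ and viewed, at most 13 in all, crops included, and the job is handed in when it is done.

Besides the shell and the picture viewer there is one more tool, called after ">>>" in YAML: its name, and indented under it one key for each argument. arm_command: Moves the arm, as the interface text tells. Its arguments: {"type":"object","properties":{"travel":{"type":"array"},"roll":{"type":"array"},"gripper":{"type":"array"}},"required":["travel","roll","gripper"]}

```bash
mkdir -p pics; cat > h.py <<'E'
import numpy as np, cv2
from station import manip
def ray(f,px):
    p=cv2.undistortPoints(np.array([[px]],float),np.array(f["K"],float),np.array(f["dist"],float))[0,0]
    d=np.array(f["orientation"])@np.array([p[0],-p[1],-1.0]); return np.array(f["eye"],float),d
def at_z(f,px,z):
    e,d=ray(f,px); return e+d*(z-e[2])/d[2]
def proj(f,P):
    R=np.array(f["orientation"]);c=(np.atleast_2d(P)-f["eye"])@R; c=c*[1,-1,-1]
    return cv2.projectPoints(c,np.zeros(3),np.zeros(3),np.array(f["K"],float),np.array(f["dist"],float))[0][:,0]
def tri(rs):
    A=np.zeros((3,3));b=np.zeros(3)
    for e,d in rs:
        d=d/np.linalg.norm(d);M=np.eye(3)-np.outer(d,d);A+=M;b+=M@e
    x=np.linalg.solve(A,b);return x,[np.linalg.norm(np.cross(x-e,d/np.linalg.norm(d))) for e,d in rs]
def save(f,n): cv2.imwrite("pics/"+n,f["frame"][:,:,::-1])
E
python3 - <<'E'
from h import *
np.set_printoptions(precision=1,suppress=True)
s=manip.grab_frame("scene");t=manip.grab_frame("top");save(s,"s0.png");save(t,"t0.png")
print(s["eye"],t["eye"])
Z=dict(tin=100,tin_bar=240,hook=0,hook_seat=216,block=0,block_top=100,template=0,rack=0,disc=0,sander=0,spool=0,glue=0,hammer=0,jar=0)
for n,z in Z.items():
    o=[]
    rs=[]
    for f in(s,t):
        r=manip.place_of(f,n)
        if r: o.append((round(r[0]["p"],2),np.array(r[0]["location"]),at_z(f,r[0]["location"],z)[:2]));rs.append(ray(f,r[0]["location"]))
        else:o.append(None)
    print(n,*o,tri(rs) if len(rs)==2 else "")
st=manip.get_state();print(st["tool_rot"],st["tcp_pos"],st["opening"])
E
```

```text
[1376.5  952.7 1118.8] [ 396.9   10.1 1103.5]
tin (0.94, array([328.2, 223.3]), array([543.1,  64.3])) (0.9, array([302. , 217.7]), array([543.3,  58.5])) (array([542.2,  60.2,  97.3]), [np.float64(2.1261043880931108), np.float64(2.126104388092989)])
tin_bar (0.83, array([324.9, 185.9]), array([550.7,  56. ])) (0.83, array([299.3, 208.4]), array([543.7,  58. ])) (array([546.4,  55.9, 237.5]), [np.float64(3.1237982473762496), np.float64(3.1237982473762553)])
hook (0.97, array([363.2, 306.2]), array([634.4, 311.5])) (0.87, array([216.6, 190.7]), array([635.8, 309.2])) (array([635. , 310.3,  -0.5]), [np.float64(1.3292783875569163), np.float64(1.3292783875571235)])
hook_seat (0.97, array([391.9, 240.8]), array([562.2, 328.6])) (0.73, array([187.7, 206.5]), array([551.9, 315.1])) (array([553. , 320. , 204.7]), [np.float64(1.3103599576715959), np.float64(1.310359957671618)])
block (0.76, array([329.7, 244.2]), array([528.2,  57. ])) (0.65, array([305.4, 217.6]), array([558.1,  53.7])) (array([547.9,  61.3,  16.6]), [np.float64(11.345815297129803), np.float64(11.345815297130043)])
block_top
[... 1288 characters left out ...]
.5, 245. ]), array([ 754.4, -138.4])) (0.62, array([370.6, 150.5]), array([ 756.2, -135. ])) (array([ 755.7, -135. ,    2.9]), [np.float64(0.5803780964869095), np.float64(0.5803780964870774)])
hammer (0.63, array([305.7, 315.9]), array([778.3, 230.2])) (0.73, array([250. , 149.8]), array([758.1, 217.3])) (array([766.3, 219.3, -19.7]), [np.float64(2.3723527630427905), np.float64(2.372352763042879)])
jar (0.73, array([313. , 291.9]), array([703.9, 176. ])) (0.78, array([267.9, 170.9]), array([694.6, 163.4])) (array([697. , 166.1, -12.8]), [np.float64(1.345107558450927), np.float64(1.3451075584508856)])
[[-1.   0.2 -0. ]
 [ 0.2  1.  -0. ]
 [ 0.  -0.  -1. ]] [130.3 508.6 231.3] 85.12964657497956
```

```bash
python3 - <<'E'
import cv2
t=cv2.imread("pics/t0.png");s=cv2.imread("pics/s0.png")
cv2.imwrite("pics/t0c.png",cv2.resize(t[120:330,160:520],(800,467),interpolation=cv2.INTER_CUBIC))
cv2.imwrite("pics/s0c.png",cv2.resize(s[120:350,200:460],(678,600),interpolation=cv2.INTER_CUBIC))
E
```

```text
(no output)
```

View pics/t0c.png

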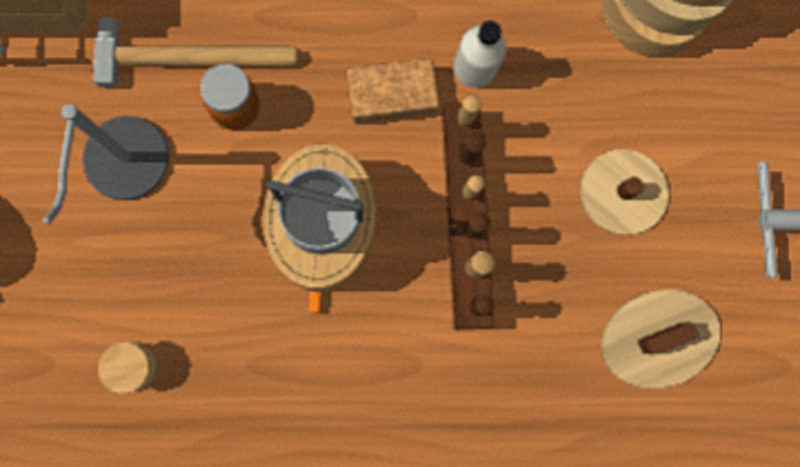

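View pics/s0c.png

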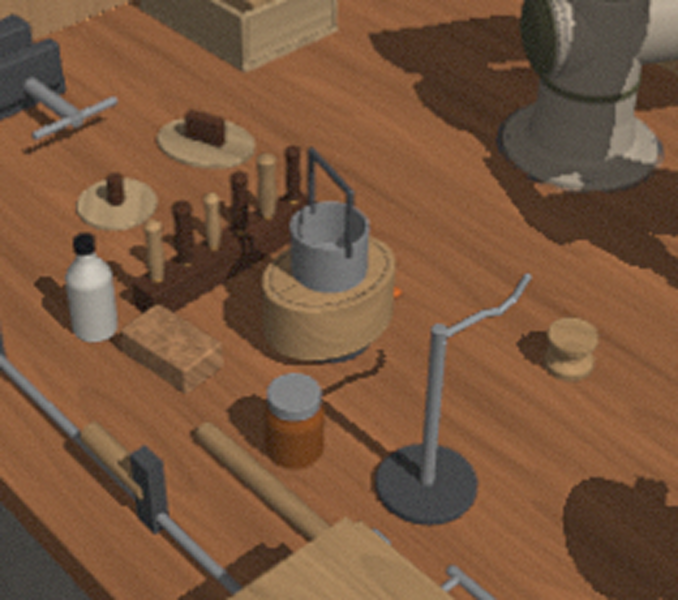

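```bash
python3 - <<'E'
import cv2,numpy as np
t=cv2.imread("pics/t0.png");s=cv2.imread("pics/s0.png")
def c(im,x,y,w,h,W,H): return cv2.resize(im[y:y+h,x:x+w],(W,H),interpolation=cv2.INTER_CUBIC)
a=c(t,270,180,66,75,352,400); b=c(t,425,245,64,57,448,400)
d=c(t,175,155,70,60,467,400)
out=np.zeros((600,800,3),np.uint8); out[:400,:352]=a; out[:400,352:]=b
cv2.imwrite("pics/z1.png",out[:400])
hsv=cv2.cvtColor(t,cv2.COLOR_BGR2HSV)
for n,(x,y) in dict(tpl=(440,280),blk=(305,243),table=(400,300),grip=(463,272)).items(): print(n,hsv[y,x],t[y,x])
E
```

```text
tpl [ 18 111 188] [106 156 188]
blk [ 17 130 206] [101 160 206]
table [ 14 171 185] [ 61 117 185]
grip [ 10 165  99] [35 57 99]
```

View pics/z1.png

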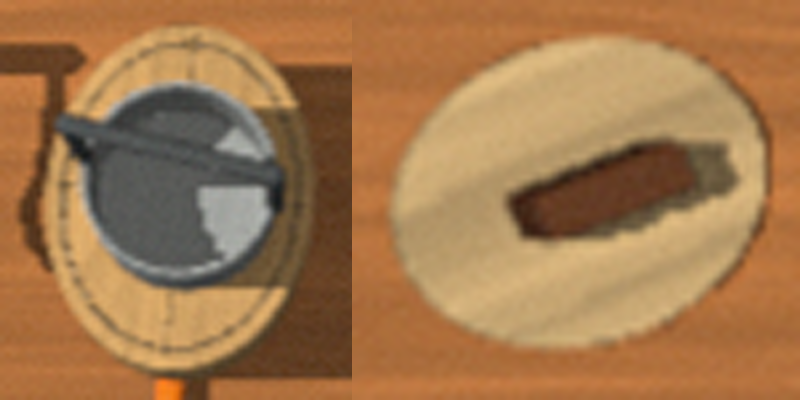

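```bash
python3 - <<'E'
from h import *
import pickle
np.set_printoptions(precision=1,suppress=True)
t=manip.grab_frame("top");s=manip.grab_frame("scene")
B=lambda x,y:(270+x/5.333-.41,180+y/5.333-.41)
T=lambda x,y:(425+(x-352)/7-.43,245+y/7-.43)
for p in [(188,42),(175,352),(65,195),(303,185),(172,318)]: print("blk",p,at_z(t,B(*p),100)[:2])
a=at_z(t,B(65,125),240+4);b=at_z(t,B(280,170),240+4)
print("bar",a[:2],b[:2],(a+b)[:2]/2,np.linalg.norm(a-b),np.degrees(np.arctan2(*(a-b)[1::-1]*[1,1])))
# tin rim ellipse
print("rim",[at_z(t,B(*p),165)[:2] for p in [(180,80),(178,285),(80,180),(280,180)]])
# template seg
h=cv2.cvtColor(t["frame"],cv2.COLOR_RGB2HSV).astype(int)
m=np.zeros(h.shape[:2],np.uint8);m[245:302,425:489]=((h[...,1]<142)&(h[...,2]>110))[245:302,425:489]*255
m=cv2.morphologyEx(m,cv2.MORPH_OPEN,np.ones((3,3)))
c=max(cv2.findContours(m,0,1)[0],key=cv2.contourArea)
P=np.array([at_z(t,q[0].astype(float),6)[:2] for q in cv2.convexHull(c)],np.float32)
print("tpl",cv2.fitEllipse(P))
g=[at_z(t,T(*p),50)[:2] for p in [(510,205),(680,145),(697,185),(530,238)]]
print("grip",g,np.mean(g,0)); d=g[1]-g[0]; d2=g[2]-g[3];print(np.degrees(np.arctan2(d[1],d[0])),np.degrees(np.arctan2(d2[1],d2[0])))
# post/tip/hook
tp=lambda x,y:(160+x/2.222-.3,120+y/2.222-.3); sp=lambda x,y:(200+x/2.608-.3,120+y/2.608-.3)
print("posttop",at_z(t,tp(69,111),232),at_z(s,sp(440,331),232)); print("tip",at_z(t,tp(49,219),244),at_z(s,sp(529,277),244))
print(tri([ray(t,tp(69,111)),ray(s,sp(440,331))]),tri([ray(t,tp(49,219)),ray(s,sp(529,277))]))
print("bar scene",at_z(s,sp(311,152),244),at_z(s,sp(352,190),244))
E
```

```text
blk (188, 42) [623.   51.9]
blk (175, 352) [471.6  56.8]
blk (65, 195) [547.2 110.7]
blk (303, 185) [552.3  -4.3]
blk (172, 318) [487.8  58.4]
bar [555.1  96.8] [536.2   7.3] [545.7  52.1] 91.55495986163915 78.09771097124617
rim [array([590.6,  52.7]), array([496.7,  52.7]), array([544.4,  97.6]), array([544.5,   7. ])]
tpl ((407.6763916015625, -363.5166015625), (115.4312973022461, 152.64698791503906), 20.59294891357422)
grip [array([ 401.8, -322.5]), array([ 424.3, -387.6]), array([ 409.5, -393. ]), array([ 389.7, -329.3])] [ 406.3 -358.1]
-70.95446543613947 -72.7385351463997
posttop [634.7 307.7 232. ] [637.4 314.6 232. ]
tip [520.7 317.  244. ] [523.  327.5 244. ]
(array([634.9, 310.4, 227.6]), [np.float64(1.5534117026806629), np.float64(1.553411702680827)]) (array([519.6, 321.4, 238. ]), [np.float64(2.955040938400358), np.float64(2.9550409384004204)])
bar scene [540.7  19.  244. ] [555.5 102.3 244. ]
```

```bash
cat >> h.py <<'E'
def go(P,yaw):
    """travel/roll from the present measured pose to world P (TCP) with tool y at yaw deg"""
    st=manip.get_state();R=np.array(st["tool_rot"]);y0=np.degrees(np.arctan2(R[1,1],R[0,1]))
    r=-((yaw-y0+180)%360-180)
    print("from",np.round(st["tcp_pos"],1),"yaw",round(y0,2),"travel",np.round(R.T@(np.array(P)-st["tcp_pos"]),1),"roll",round(r,2))
E
python3 -c "
from h import *
go([541.7,31.4,310],-11);print(manip.get_state()['tool_rot'])"
```

```text
from [130.3 508.6 231.3] yaw 75.63 travel [-517.  -360.1  -78.7] roll 86.63
[[-9.68712114e-01  2.48187104e-01 -3.59011104e-05]
 [ 2.48187105e-01  9.68712114e-01 -1.86997325e-05]
 [ 3.01368081e-05 -2.70248501e-05 -9.99999999e-01]]
```

>>> arm_command:
  travel:
    - [-25,-18,-20]
    - [-60,-42,-50]
    - [-100,-70,-79]
    - [-140,-98,-79]
    - [-180,-126,-79]
    - [-220,-154,-79]
    - [-260,-182,-79]
    - [-300,-209,-79]
    - [-340,-237,-79]
    - [-375,-261,-79]
    - [-410,-285,-79]
    - [-440,-306,-79]
  roll: [5,12,19,26,33,40,47,54,61,68,75,81]
  gripper: [85,85,85,85,85,85,85,85,85,85,85,85]

```text
time: 2.6
tcp_pos: [441.4, 147.4, 310.5]
tool_rot: [[0.1, 0.995, 0.001], [0.995, -0.1, 0.0], [0.0, 0.001, -1.0]]
ft_force: [-0.4, 0.3, -0.7]
opening: 84.9
grasp_force: 0.0
```

```bash
python3 -c "
from h import *
go([541.7,31.4,300],-11);print(manip.get_state()['q'])"
```

```text
from [441.4 147.4 310.5] yaw -5.74 travel [-105.4  111.4   10.5] roll 5.26
[6.96828717e-02 1.30884001e-01 1.52000124e+00 7.70493954e-05
 1.49008910e+00 1.69787630e-01]
```

>>> arm_command:
  travel:
    - [0,0,0]
    - [0,0,0]
  roll: [0,0]
  gripper: [85,85]

```text
time: 2.77
tcp_pos: [441.1, 148.0, 309.8]
tool_rot: [[0.097, 0.995, -0.001], [0.995, -0.097, 0.0], [-0.0, -0.001, -1.0]]
ft_force: [-0.1, 0.4, -1.2]
opening: 84.6
grasp_force: 0.0
```

```bash
python3 -c "
from h import *
go([541.7,31.4,300],-11)"
```

```text
from [441.1 148.  309.8] yaw -5.54 travel [-106.3  111.4    9.7] roll 5.46
```

>>> arm_command:
  travel:
    - [-25,26,5]
    - [-50,53,10]
    - [-75,80,10]
    - [-95,100,10]
    - [-106,111,10]
    - [-106,111,10]
  roll: [2,3,4,5,5.5,5.5]
  gripper: [85,85,85,85,85,85]

```text
time: 3.27
tcp_pos: [541.8, 32.5, 299.6]
tool_rot: [[0.189, 0.982, -0.001], [0.982, -0.189, -0.0], [-0.0, -0.001, -1.0]]
ft_force: [-0.8, 0.4, -0.2]
opening: 85.1
grasp_force: 0.0
```

```bash
python3 - <<'E'
from h import *
s=manip.grab_frame("scene");t=manip.grab_frame("top")
a=s["frame"][130:280,250:450];b=t["frame"][130:280,200:400]
cv2.imwrite("pics/h1.png",cv2.resize(np.hstack([a,b])[:,:,::-1],(800,300),interpolation=cv2.INTER_CUBIC))
go([541.7,31.4,221],-11)
print(proj(t,[[541.7,31.4,240],[546.5,56,240]]),proj(s,[[541.7,31.4,240],[546.5,56,240]]),proj(s,[manip.get_state()["tcp_pos"]]))
E
```

```text
from [540.5  34.6 300.2] yaw -10.77 travel [-3.   1.8 79.2] roll 0.23
[[311.24183161 209.31874008]
 [300.21206391 207.18067947]] [[321.51094482 181.04439494]
 [325.9666719  185.34111858]] [[322.66118167 164.15743631]]
```

View pics/h1.png

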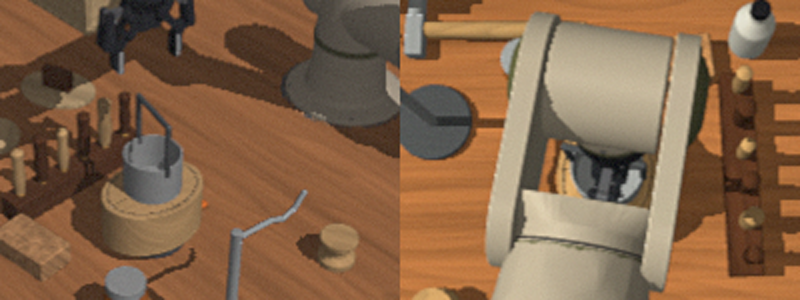

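The scene crop shows the open fingers (about (110–180, 50)) above the tin's bar, (138,97)–(170,132), on its -y side; the way down is clear.

>>> arm_command:
  travel:
    - [-2,1,15]
    - [-3,2,35]
    - [-3,2,55]
    - [-3,2,72]
    - [-3,2,79]
    - [-3,2,79]
    - [-3,2,79]
    - [-3,2,79]
    - [-3,2,79]
    - [-3,2,79]
    - [-3,2,79]
    - [-3,2,79]
  roll: [0,0,0,0,0,0,0,0,0,0,0,0]
  gripper: [85,85,85,85,85,70,55,40,25,5,5,5]

```text
time: 4.37
tcp_pos: [542.4, 30.0, 221.6]
tool_rot: [[0.189, 0.982, 0.0], [0.982, -0.189, -0.0], [-0.0, 0.0, -1.0]]
ft_force: [-0.1, -1.1, 1.0]
opening: 6.7
grasp_force: 58.4
```

>>> arm_command:
  travel:
    - [0,0,0]
    - [0,0,0]
    - [0,0,0]
  roll: [0,0,0]
  gripper: [3,3,3]

```text
time: 4.62
tcp_pos: [542.5, 29.9, 221.5]
tool_rot: [[0.189, 0.982, 0.0], [0.982, -0.189, -0.0], [-0.0, 0.001, -1.0]]
ft_force: [-1.5, -1.7, 3.5]
opening: 6.3
grasp_force: 58.6
```

>>> arm_command:
  travel:
    - [0,0,-4]
    - [0,0,-10]
    - [0,0,-20]
    - [0,0,-30]
    - [0,0,-40]
    - [0,0,-50]
    - [0,0,-55]
    - [0,0,-55]
  roll: [0,0,0,0,0,0,0,0]
  gripper: [3,3,3,3,3,3,3,3]

```text
time: 5.28
tcp_pos: [542.8, 30.0, 277.8]
tool_rot: [[0.189, 0.982, 0.003], [0.982, -0.189, -0.0], [0.0, 0.003, -1.0]]
ft_force: [0.3, -0.4, -2.1]
opening: 6.9
grasp_force: 58.4
```

```bash
python3 - <<'E'
from h import *
go([443.5,303,276],-5.5)
E
```

```text
from [542.8  30.  277.8] yaw -10.87 travel [ 249.3 -149.     1.4] roll -5.37
```

>>> arm_command:
  travel:
    - [7,-4,0]
    - [25,-15,0]
    - [50,-30,0]
    - [77,-46,0]
    - [105,-62,0]
    - [133,-79,0]
    - [160,-95,0]
    - [187,-112,0]
    - [212,-127,0]
    - [232,-139,0]
    - [244,-146,0]
    - [249,-149,0]
  roll: [0,-0.5,-1,-1.6,-2.2,-2.8,-3.4,-4,-4.5,-5,-5.3,-5.4]
  gripper: [3,3,3,3,3,3,3,3,3,3,3,3]

```text
time: 6.28
tcp_pos: [441.5, 304.7, 275.6]
tool_rot: [[0.093, 0.996, -0.001], [0.996, -0.093, -0.0], [-0.0, -0.001, -1.0]]
ft_force: [-0.4, -1.0, -1.8]
opening: 7.0
grasp_force: 58.4
```

>>> arm_command:
  travel:
    - [0,0,8]
    - [0,0,20]
    - [0,0,30]
    - [0,0,30]
    - [0,0,30]
  roll: [0,0,0,0,0]
  gripper: [3,3,3,3,3]

```text
time: 6.7
tcp_pos: [443.0, 302.0, 245.6]
tool_rot: [[0.096, 0.995, -0.001], [0.995, -0.096, -0.001], [-0.001, -0.001, -1.0]]
ft_force: [0.2, -0.2, -1.5]
opening: 7.0
grasp_force: 58.3
```

```bash
python3 - <<'E'
from h import *
np.set_printoptions(precision=1,suppress=True)
s=manip.grab_frame("scene");t=manip.grab_frame("top")
st=manip.get_state();print(st["tcp_pos"],st["opening"],st["grasp_force"])
for n,z in dict(tin=st["tcp_pos"][2]+18.5-140,tin_bar=st["tcp_pos"][2]+18.5,hook_seat=216,hook=0).items():
    for f in(s,t):
        r=manip.place_of(f,n); print(n,[(round(q["p"],2),np.array(q["location"]),at_z(f,q["location"],z)) for q in r[:1]])
a=cv2.resize(s["frame"][165:315,310:460],(400,400),interpolation=cv2.INTER_CUBIC)
b=cv2.resize(t["frame"][140:290,140:290],(400,400),interpolation=cv2.INTER_CUBIC)
cv2.imwrite("pics/k1.png",np.hstack([a,b])[:,:,::-1])
E
```

```text
[443.3 302.4 246.7] 6.698616565046327 58.34074795246124
tin [(0.96, array([419.4, 245.6]), array([437. , 332.4, 125.2]))]
tin [(0.66, array([192.9, 257.2]), array([440.8, 325.8, 125.2]))]
tin_bar [(0.83, array([420.2, 209.2]), array([455.9, 328.8, 265.2]))]
tin_bar [(0.67, array([173.5, 253.4]), array([442.4, 322.1, 265.2]))]
hook_seat [(0.88, array([390.2, 237.6]), array([556.1, 317.1, 216. ]))]
hook_seat [(0.97, array([189.4, 202.1]), array([562.2, 311.8, 216. ]))]
hook [(0.69, array([362.1, 306.8]), array([638.3, 311. ,   0. ]))]
hook [(0.77, array([216. , 191.7]), array([632.9, 310.7,   0. ]))]
```

View pics/k1.png

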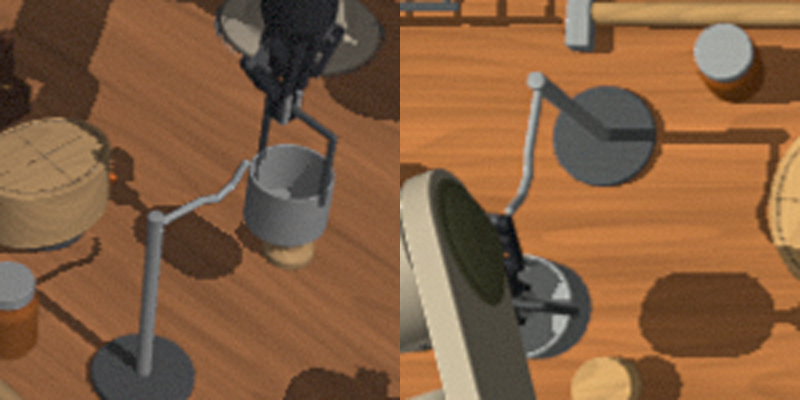

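```bash
python3 - <<'E'
from h import *
np.set_printoptions(precision=1,suppress=True)
s=manip.grab_frame("scene");t=manip.grab_frame("top")
p=np.array(manip.get_state()["tcp_pos"]);u=np.array([.096,.995,0]);g=p+[0,0,18.5]
P=[p,g,g+26*u,g-19*u,g+71*u,[555.3,318.2,216],[520.5,321.5,244]]
for nme,k in zip("tcp grasp mid -y +y seat tip".split(),range(7)):
    a=proj(s,P[k])[0];b=proj(t,P[k])[0]
    print(nme,(a-[310,165])*2.667,(b-[140,140])*2.667+[400,0])
E
```

```text
tcp [280.1 115.4] [521.8 303. ]
grasp [282.1 101. ] [514.  301.8]
mid [300.3 113.8] [481.6 298.6]
-y [269.1  91.9] [537.6 304.1]
+y [332.8 136.6] [425.7 293.1]
seat [215.3 193.8] [523.8 173.5]
tip [243.9 158.4] [505.9 208.9]
```

The tin hangs level from the gripper, held on the bar's -y side. The bar's free end is at (335,137) in the left crop, where my projection puts it, and the hook tip at about (248,163) lines up with the handle opening.

>>> arm_command:
  travel:
    - [0,4,0]
    - [0,12,0]
    - [0,24,0]
    - [0,36,0]
    - [0,48,0]
    - [0,60,0]
    - [0,72,0]
    - [0,84,0]
    - [0,95,0]
    - [0,104,0]
    - [0,109,0]
    - [0,110,0]
  roll: [0,0,0,0,0,0,0,0,0,0,0,0]
  gripper: [3,3,3,3,3,3,3,3,3,3,3,3]

```text
time: 8.3
tcp_pos: [553.5, 291.8, 245.7]
tool_rot: [[0.096, 0.995, -0.0], [0.995, -0.096, -0.0], [-0.0, -0.0, -1.0]]
ft_force: [-0.2, 0.2, -2.2]
opening: 7.0
grasp_force: 58.4
```

>>> arm_command:
  travel:
    - [0,0,5]
    - [0,0,12]
    - [0,0,20]
    - [0,0,28]
    - [0,0,33]
    - [0,0,35]
    - [0,0,35]
  roll: [0,0,0,0,0,0,0]
  gripper: [3,3,3,3,3,3,3]

```text
time: 8.88
tcp_pos: [552.2, 292.2, 210.6]
tool_rot: [[0.095, 0.995, -0.001], [0.995, -0.095, -0.0], [-0.0, -0.001, -1.0]]
ft_force: [-0.1, -0.6, -1.2]
opening: 6.7
grasp_force: 58.5
```

```bash
python3 - <<'E'
from h import *
s=manip.grab_frame("scene");t=manip.grab_frame("top")
st=manip.get_state();print(st["tcp_pos"],st["ft_force"],st["opening"])
a=cv2.resize(s["frame"][190:310,330:450],(400,400),interpolation=cv2.INTER_CUBIC)
b=cv2.resize(t["frame"][140:260,140:260],(400,400),interpolation=cv2.INTER_CUBIC)
cv2.imwrite("pics/k2.png",np.hstack([a,b])[:,:,::-1])
E
```

```text
[552.55928889 292.30874522 211.48689013] [ 0.397402   -0.42958938 -0.92174512] 6.37605160218729
```

View pics/k2.png

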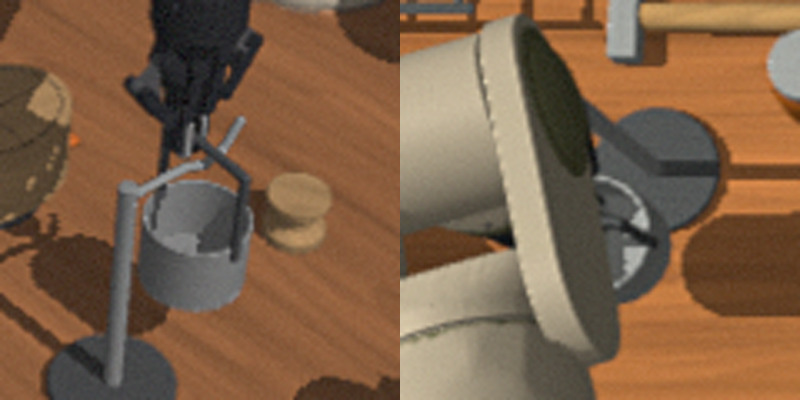

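The left crop shows the bar from (195,130) to (245,180), directly above the hook's dip near (200,165), with the hook inside the handle. I'll lower it gently onto the seat.

>>> arm_command:
  travel:
    - [0,0,3]
    - [0,0,6]
    - [0,0,8]
    - [0,0,9]
    - [0,0,9]
  roll: [0,0,0,0,0]
  gripper: [3,3,3,3,3]

```text
time: 9.4
tcp_pos: [552.6, 292.2, 202.5]
tool_rot: [[0.095, 0.995, 0.001], [0.995, -0.095, 0.0], [0.0, 0.001, -1.0]]
ft_force: [-0.1, 0.4, 0.2]
opening: 7.0
grasp_force: 58.7
```

>>> arm_command:
  travel:
    - [0,0,1]
    - [0,0,2]
    - [0,0,2]
  roll: [0,0,0]
  gripper: [3,3,3]

```text
time: 9.65
tcp_pos: [553.0, 292.3, 201.5]
tool_rot: [[0.095, 0.995, 0.002], [0.995, -0.095, 0.001], [0.001, 0.002, -1.0]]
ft_force: [-0.0, -1.1, 6.6]
opening: 7.0
grasp_force: 59.4
```

>>> arm_command:
  travel:
    - [0,0,0]
    - [0,0,0]
    - [0,0,0]
    - [0,0,0]
    - [0,0,0]
    - [0,0,0]
    - [0,0,0]
  roll: [0,0,0,0,0,0,0]
  gripper: [8,12,18,25,32,40,45]

```text
time: 10.23
tcp_pos: [552.4, 292.2, 200.1]
tool_rot: [[0.095, 0.995, -0.0], [0.995, -0.095, -0.0], [-0.0, -0.0, -1.0]]
ft_force: [0.2, 0.7, 0.6]
opening: 44.9
grasp_force: 0.0
```

```bash
python3 - <<'E'
from h import *
s=manip.grab_frame("scene")
st=manip.get_state();print(st["tcp_pos"],st["ft_force"],st["opening"],st["q"])
cv2.imwrite("pics/k3.png",cv2.resize(s["frame"][190:310,330:450],(400,400),interpolation=cv2.INTER_CUBIC)[:,:,::-1])
E
```

```text
[552.48215927 292.25550357 200.17185204] [-0.22457424 -0.31145192 -0.86926603] 44.646331123381415 [ 2.99409806e-01  5.58446733e-01  1.21459336e+00 -1.93261801e-05
  1.36862677e+00  3.94827593e-01]
```

View pics/k3.png

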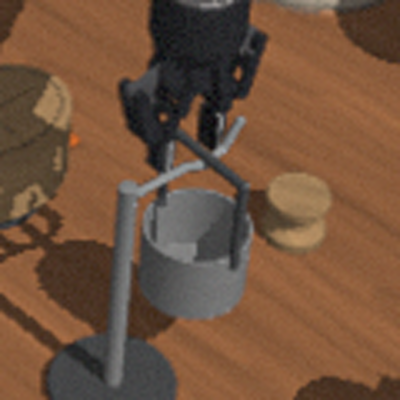

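The tin hangs on the hook, its bar crossing the seat near (207,160), and the fingers are clear on both sides. I'll go straight up, then move away.

>>> arm_command:
  travel:
    - [0,0,-8]
    - [0,0,-20]
    - [0,0,-35]
    - [0,0,-55]
    - [0,0,-75]
    - [0,0,-95]
    - [0,0,-105]
    - [0,0,-110]
    - [0,0,-110]
  roll: [0,0,0,0,0,0,0,0,0]
  gripper: [45,45,45,45,45,45,45,45,45]

```text
time: 11.03
tcp_pos: [552.6, 292.3, 310.9]
tool_rot: [[0.095, 0.995, 0.001], [0.995, -0.095, 0.0], [0.0, 0.001, -1.0]]
ft_force: [-0.2, 0.4, 0.2]
opening: 45.4
grasp_force: 0.0
```

```bash
python3 - <<'E'
from h import *
go([406.5,-360,310],19.5)
E
```

```text
from [552.6 292.3 310.9] yaw -5.47 travel [-6.632e+02 -8.330e+01  5.000e-01] roll -24.97
```

```bash
python3 - <<'E'
from h import *
np.set_printoptions(precision=1,suppress=True)
for n,box in (("scene",(255,155,305,190)),("top",(422,242,492,305))):
    f=manip.grab_frame(n);x0,y0,x1,y1=box
    up=4;im=cv2.resize(f["frame"],None,fx=up,fy=up,interpolation=cv2.INTER_CUBIC)
    h=cv2.cvtColor(im,cv2.COLOR_RGB2HSV).astype(int)
    lo=((h[...,1]<142)&(h[...,2]>110)); dk=(h[...,2]<120)
    for k,m,z in(("plate",lo,6),("dark",dk,50)):
        M=np.zeros(m.shape,np.uint8);M[y0*up:y1*up,x0*up:x1*up]=m[y0*up:y1*up,x0*up:x1*up]*255
        M=cv2.morphologyEx(M,cv2.MORPH_OPEN,np.ones((5,5)))
        c=max(cv2.findContours(M,0,1)[0],key=cv2.contourArea)
        P=np.array([at_z(f,(q[0]+.5)/up-.5,z)[:2] for q in cv2.convexHull(c)],np.float32)
        if k=="plate": print(n,k,cv2.fitEllipse(P))
        else: print(n,k,cv2.boundingRect(c),cv2.minAreaRect(P))
E
```

```text
scene plate ((408.0674743652344, -356.5769958496094), (128.0983123779297, 164.41903686523438), 6.331650257110596)
scene dark (1067, 646, 80, 62) ((426.80340576171875, -333.4024658203125), (72.91568756103516, 90.9393310546875), 21.295984268188477)
top plate ((407.62628173828125, -363.5523986816406), (116.08120727539062, 153.4691619873047), 20.382102966308594)
top dark (1688, 1048, 87, 172) ((377.3726806640625, -282.28924560546875), (55.644466400146484, 110.19454956054688), 87.4550552368164)
```

>>> arm_command:
  travel:
    - [-35,-4,0]
    - [-75,-9,0]
    - [-115,-14,0]
    - [-155,-19,0]
    - [-195,-24,0]
    - [-235,-30,0]
    - [-275,-35,0]
    - [-315,-40,0]
    - [-355,-45,0]
    - [-395,-50,0]
    - [-435,-55,0]
    - [-470,-59,0]
  roll: [-1,-3,-5,-7,-9,-11,-13,-15,-17,-19,-20,-21]
  gripper: [60,60,60,60,60,60,60,60,60,60,60,60]

```text
time: 12.13
tcp_pos: [447.7, -172.0, 309.2]
tool_rot: [[-0.268, 0.963, -0.002], [0.963, 0.268, 0.001], [0.001, -0.001, -1.0]]
ft_force: [0.8, 0.9, -1.0]
opening: 60.3
grasp_force: 0.0
```

```bash
python3 - <<'E'
from h import *
go([406.5,-360,200],19.5)
E
```

```text
from [ 447.7 -172.   309.2] yaw 15.54 travel [-170.2  -89.9  109.1] roll -3.96
```

>>> arm_command:
  travel:
    - [-30,-16,5]
    - [-65,-34,20]
    - [-100,-52,40]
    - [-130,-69,65]
    - [-155,-82,90]
    - [-168,-89,105]
    - [-171,-90,109]
    - [-171,-90,109]
    - [-171,-90,109]
  roll: [-1,-2,-3,-4,-4,-4,-4,-4,-4]
  gripper: [60,60,60,60,60,60,60,60,60]

```text
time: 12.88
tcp_pos: [408.4, -358.1, 201.6]
tool_rot: [[-0.335, 0.942, 0.0], [0.942, 0.335, 0.0], [0.0, 0.0, -1.0]]
ft_force: [-0.0, 1.1, 0.1]
opening: 59.8
grasp_force: 0.0
```

```bash
python3 - <<'E'
from h import *
np.set_printoptions(precision=1,suppress=True)
s=manip.grab_frame("scene");t=manip.grab_frame("top")
go([407,-361,30],19.8)
for n,z in dict(tin_bar=220,block_top=100,block=0,rack=0).items():
    for f in(s,t):
        r=manip.place_of(f,n); print(n,[(round(q["p"],2),np.array(q["location"]),at_z(f,q["location"],z)) for q in r[:1]])
c=lambda f,x,y,w,h:cv2.resize(f["frame"][y:y+h,x:x+w],(400,300),interpolation=cv2.INTER_CUBIC)
cv2.imwrite("pics/k4.png",np.vstack([np.hstack([c(s,280,190,80,60),c(t,255,185,100,75)]),np.hstack([c(s,240,120,120,90),c(t,170,150,120,90)])])[:,:,::-1])
E
```

```text
from [ 408.7 -358.   202.4] yaw 19.61 travel [ -1.9  -2.8 172.4] roll -0.19
tin_bar [(0.73, array([391.9, 236.9]), array([554.4, 321.1, 220. ]))]
tin_bar [(0.63, array([186.3, 205. ]), array([554.7, 317.1, 220. ]))]
block_top [(0.9, array([324.7, 224.6]), array([555.2,  61.7, 100. ]))]
block_top [(0.82, array([302.6, 217.1]), array([544.8,  57. , 100. ]))]
block [(0.93, array([327.3, 245.2]), array([537.2,  55.4,   0. ]))]
block [(0.78, array([308.1, 215.9]), array([563. ,  46.1,   0. ]))]
rack [(0.8, array([287.1, 223.2]), array([ 564. , -115.2,    0. ]))]
rack [(0.77, array([365.7, 217.1]), array([ 559.8, -117. ,    0. ]))]
```

View pics/k4.png

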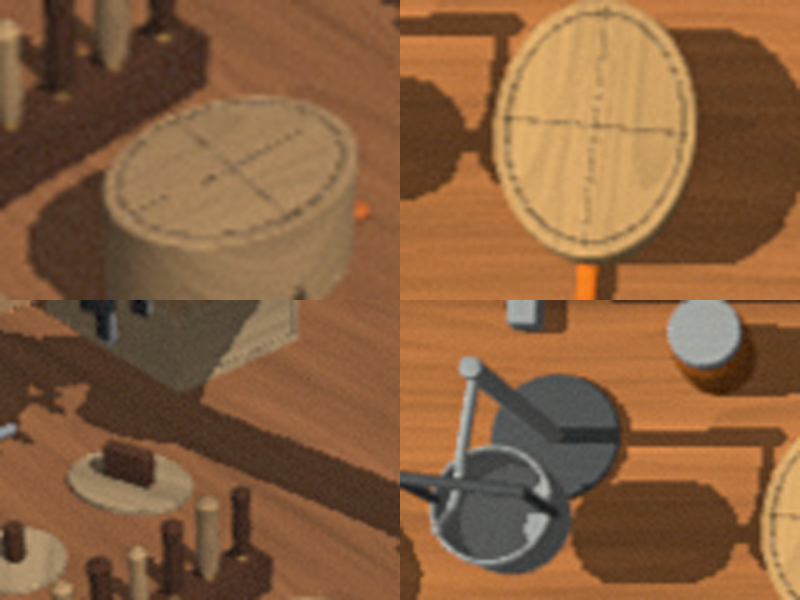

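```bash
python3 - <<'E'
from h import *
np.set_printoptions(precision=1,suppress=True)
s=manip.grab_frame("scene");t=manip.grab_frame("top")
T=lambda x,y:at_z(t,(255+(x-400)/4-.375,185+y/4-.375),100)[:2]
S=lambda x,y:at_z(s,(280+x/5-.4,190+y/5-.4),100)[:2]
ang=lambda a,b:np.degrees(np.arctan2(*(a-b)[::-1]))
print("top",T(594.5,125.5),ang(T(605,5),T(585,243)),ang(T(503,118),T(686,133)),(T(605,5)+T(585,243))/2,(T(503,118)+T(686,133))/2)
print("scn",S(231,165),ang(S(183,125),S(282,207)),ang(S(135,210),S(305,130)))
for f,box,z in ((t,(270,175,335,262),100),):
    up=4;im=cv2.resize(f["frame"],None,fx=up,fy=up,interpolation=cv2.INTER_CUBIC);h=cv2.cvtColor(im,cv2.COLOR_RGB2HSV).astype(int)
    x0,y0,x1,y1=[up*v for v in box];M=np.zeros(h.shape[:2],np.uint8);M[y0:y1,x0:x1]=((h[...,1]<150)&(h[...,2]>140))[y0:y1,x0:x1]*255
    M=cv2.morphologyEx(cv2.morphologyEx(M,2,np.ones((9,9))),3,np.ones((15,15)))
    c=max(cv2.findContours(M,0,1)[0],key=cv2.contourArea)
    print(cv2.fitEllipse(np.array([at_z(f,(q[0]+.5)/up-.5,z)[:2] for q in cv2.convexHull(c)],np.float32)))
E
```

```text
top [547.7  55.4] -4.246098218331321 85.3393731717269 [549.7  55. ] [547.7  55.4]
scn [546.3  56.9] -94.42636653605561 -5.666762005589155
((547.228759765625, 55.68745422363281), (130.53680419921875, 169.76708984375), 84.32929992675781)
```

Top right: the pencil cross is at (594,125), giving a block centre of (547.3, 56) with its long axis at about -5°; the scene view agrees. Bottom right: the tin hangs on the hook. Bottom left: the template is undisturbed, its grip at (128,462).

>>> arm_command:
  travel:
    - [-1,-1,25]
    - [-2,-3,60]
    - [-2,-3,95]
    - [-2,-3,130]
    - [-2,-3,158]
    - [-2,-3,174]
    - [-2,-3,182]
    - [-2,-3,184]
    - [-2,-3,184]
  roll: [0,0,0,0,0,0,0,0,0]
  gripper: [60,60,60,60,60,60,60,60,60]

```text
time: 14.23
tcp_pos: [406.1, -362.0, 17.6]
tool_rot: [[-0.334, 0.942, 0.0], [0.942, 0.334, -0.0], [-0.0, 0.0, -1.0]]
ft_force: [0.2, -0.4, 1.0]
opening: 59.7
grasp_force: 0.0
```

>>> arm_command:
  travel:
    - [0,0,0]
    - [0,0,0]
    - [0,0,0]
    - [0,0,0]
    - [0,0,0]
    - [0,0,0]
    - [0,0,0]
    - [0,0,0]
    - [0,0,0]
  roll: [0,0,0,0,0,0,0,0,0]
  gripper: [50,40,32,26,20,14,14,14,14]

```text
time: 14.98
tcp_pos: [406.2, -362.1, 17.9]
tool_rot: [[-0.334, 0.942, 0.001], [0.942, 0.334, -0.001], [-0.001, 0.0, -1.0]]
ft_force: [0.5, 1.1, 6.4]
opening: 19.4
grasp_force: 59.8
```

>>> arm_command:
  travel:
    - [0,0,-5]
    - [0,0,-15]
    - [0,0,-30]
    - [0,0,-55]
    - [0,0,-85]
    - [0,0,-115]
    - [0,0,-145]
    - [0,0,-175]
    - [0,0,-205]
    - [0,0,-228]
    - [0,0,-240]
    - [0,0,-242]
  roll: [0,0,0,0,0,0,0,0,0,0,0,0]
  gripper: [14,14,14,14,14,14,14,14,14,14,14,14]

```text
time: 15.98
tcp_pos: [406.2, -362.1, 262.4]
tool_rot: [[-0.334, 0.942, 0.003], [0.942, 0.334, -0.004], [-0.005, 0.001, -1.0]]
ft_force: [0.1, 0.1, -2.8]
opening: 19.3
grasp_force: 58.8
```

```bash
python3 - <<'E'
from h import *
s=manip.grab_frame("scene");t=manip.grab_frame("top")
c=lambda f,x,y,w,h:cv2.resize(f["frame"][y:y+h,x:x+w],(400,300),interpolation=cv2.INTER_CUBIC)
p=manip.get_state()["tcp_pos"];print(manip.get_state()["opening"])
g=np.array(p)-[0,0,10];a=proj(s,g)[0].astype(int);b=proj(t,g)[0].astype(int);print(a,b)
cv2.imwrite("pics/k5.png",np.hstack([c(s,a[0]-60,a[1]-45,120,90),c(t,b[0]-60,b[1]-45,120,90)])[:,:,::-1])
go([547.3,56,p[2]],85)
E
```

```text
18.96649314275404
[275 116] [495 271]
from [ 405.7 -361.5  259.3] yaw 19.53 travel [346.2 273.   -0. ] roll -65.47
```

View pics/k5.png

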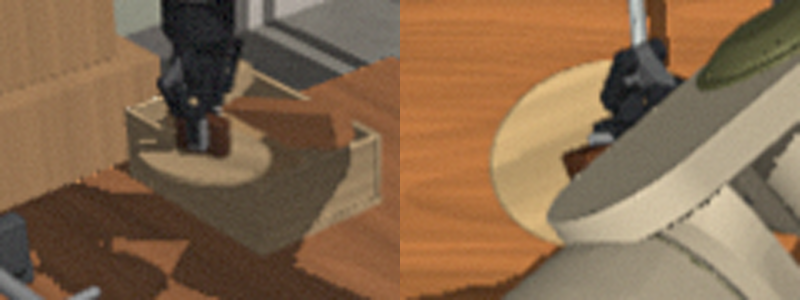

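The template is held level by its grip: left crop, grip at (203,133) and plate at (205,160).

>>> arm_command:
  travel:
    - [5,4,0]
    - [16,12,0]
    - [33,26,0]
    - [52,41,0]
    - [71,56,0]
    - [90,71,0]
    - [109,86,0]
    - [128,101,0]
    - [147,116,0]
    - [166,131,0]
    - [185,146,0]
    - [204,161,0]
  roll: [-1,-3,-6,-10,-13,-17,-20,-24,-28,-31,-35,-38]
  gripper: [14,14,14,14,14,14,14,14,14,14,14,14]

```text
time: 17.08
tcp_pos: [489.2, -113.2, 258.5]
tool_rot: [[-0.847, 0.532, -0.001], [0.532, 0.847, 0.001], [0.002, 0.0, -1.0]]
ft_force: [-0.4, -0.3, -1.6]
opening: 19.4
grasp_force: 58.7
```

```bash
python3 -c "
from h import *
go([547.3,56,260],85)"
```

```text
from [ 489.2 -113.2  258.5] yaw 57.87 travel [ 40.8 174.2  -1.5] roll -27.13
```

>>> arm_command:
  travel:
    - [5,22,0]
    - [10,44,0]
    - [15,66,0]
    - [20,88,0]
    - [25,110,0]
    - [30,130,0]
    - [34,148,0]
    - [38,162,0]
    - [40,171,0]
    - [41,174,0]
    - [41,174,0]
    - [41,174,0]
  roll: [-3,-7,-10,-14,-17,-20,-23,-25,-26.5,-27.1,-27.1,-27.1]
  gripper: [14,14,14,14,14,14,14,14,14,14,14,14]

```text
time: 18.08
tcp_pos: [547.9, 52.9, 259.0]
tool_rot: [[-0.996, 0.094, -0.001], [0.094, 0.996, -0.0], [0.001, -0.0, -1.0]]
ft_force: [0.7, -0.1, -1.3]
opening: 19.2
grasp_force: 58.7
```

>>> arm_command:
  travel:
    - [0,0,10]
    - [0,0,25]
    - [0,0,45]
    - [0,0,65]
    - [0,0,80]
    - [0,0,90]
    - [0,0,95]
    - [0,0,95]
  roll: [0,0,0,0,0,0,0,0]
  gripper: [14,14,14,14,14,14,14,14]

```text
time: 18.75
tcp_pos: [547.9, 52.8, 163.3]
tool_rot: [[-0.996, 0.094, -0.002], [0.094, 0.996, 0.0], [0.002, 0.0, -1.0]]
ft_force: [0.3, -0.4, -1.6]
opening: 19.1
grasp_force: 58.8
```

```bash
python3 - <<'E'
from h import *
np.set_printoptions(precision=1,suppress=True)
s=manip.grab_frame("scene");t=manip.grab_frame("top")
c=lambda f,x,y,w,h:cv2.resize(f["frame"][y:y+h,x:x+w],(400,300),interpolation=cv2.INTER_CUBIC)
go([547.3,56,133],85)
z=manip.get_state()["tcp_pos"][2]-17.9
for f in(s,t):
    im=f["frame"]
    r=manip.place_of(f,"template");print([(round(q["p"],2),at_z(f,q["location"],z)) for q in r[:1]])
    # expected plate outline at z+8 and block top outline
    a=np.linspace(0,2*np.pi,120,endpoint=False)
    def el(A,B,z,cx=547.3,cy=56,th=np.radians(-5)):
        x,y=A*np.cos(a),B*np.sin(a);return np.c_[cx+x*np.cos(th)-y*np.sin(th),cy+x*np.sin(th)+y*np.cos(th),0*a+z]
    f["big"]=cv2.resize(im,None,fx=5,fy=5,interpolation=cv2.INTER_CUBIC)
    for A,B,zz,col in((75,57,z+8,(255,0,0)),(85,65,100,(0,0,255))):
        for q in proj(f,el(A,B,zz)): cv2.circle(f["big"],tuple(((q+.5)*5).astype(int)),1,col,-1)
a=s["big"][190*5:270*5,285*5:365*5];b=t["big"][175*5:255*5,265*5:345*5]
cv2.imwrite("pics/k6.png",np.hstack([a,b])[:,:,::-1])
E
```

```text
from [548.6  53.  164.9] yaw 84.61 travel [ 1.6  2.9 31.9] roll -0.39
[(0.56, array([550.6,  55.2, 147. ]))]
[(0.52, array([551.3,  57.7, 147. ]))]
```

View pics/k6.png

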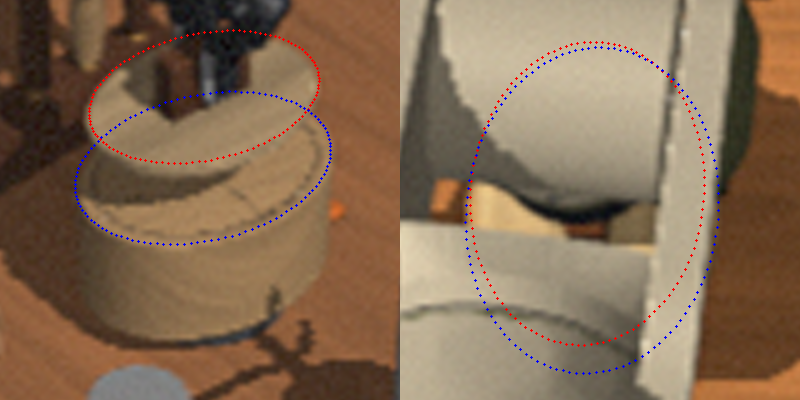

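>>> arm_command:
  travel:
    - [1,1,5]
    - [1,3,12]
    - [1,3,20]
    - [1,3,26]
    - [1,3,30]
    - [1,3,31]
    - [1,3,31]
  roll: [0,-0.4,-0.4,-0.4,-0.4,-0.4,-0.4]
  gripper: [14,14,14,14,14,14,14]

```text
time: 19.53
tcp_pos: [547.4, 56.2, 132.8]
tool_rot: [[-0.996, 0.087, -0.001], [0.087, 0.996, 0.0], [0.001, -0.0, -1.0]]
ft_force: [0.5, 0.6, -1.8]
opening: 19.1
grasp_force: 58.8
```

```bash
python3 - <<'E'
from h import *
np.set_printoptions(precision=1,suppress=True)
go([547.3,56,133],85);st=manip.get_state();z=115;print(st["ft_force"],st["opening"])
s=manip.grab_frame("scene");t=manip.grab_frame("top")
a=np.linspace(0,2*np.pi,120,endpoint=False);th=np.radians(-5)
for f in(s,t):
    f["big"]=cv2.resize(f["frame"],None,fx=5,fy=5,interpolation=cv2.INTER_CUBIC)
    for zz,col in((z+8,(255,0,0)),(z,(0,255,0))):
        x,y=75*np.cos(a),57*np.sin(a)
        for q in proj(f,np.c_[547.3+x*np.cos(th)-y*np.sin(th),56+x*np.sin(th)+y*np.cos(th),0*a+zz]): cv2.circle(f["big"],tuple(((q+.5)*5).astype(int)),0,col,-1)
A=s["big"][190*5:270*5,285*5:365*5]
c=lambda f,x,y:cv2.resize(f["frame"][y:y+80,x:x+80],(400,400),interpolation=cv2.INTER_CUBIC)
cv2.imwrite("pics/k7.png",np.hstack([A,c(t,150,150)])[:,:,::-1])
for n in("rack","tin_bar","disc","spool","jar","sander","glue"):
  for f in (s,t):
    r=manip.place_of(f,n);print(n,[at_z(f,q["location"],220 if n=="tin_bar" else 0)[:2] for q in r[:1]],end=" ")
E
```

```text
from [547.4  56.2 132.8] yaw 85.03 travel [ 0.1 -0.2 -0.2] roll 0.03
[ 0.5  0.6 -1.8] 19.08749495056426
rack [array([ 563.5, -114.7])] rack [array([ 563.5, -122.8])] tin_bar [array([556.2, 314.6])] tin_bar [array([553.6, 312.2])] disc [array([ 601.5, -321.7])] disc [array([ 589.4, -319.1])] spool [array([362.6, 283.4])] spool [array([376.8, 290.5])] jar [] jar [array([695.8, 170.4])] sander [array([720.7, -29.8])] sander [] glue [array([ 756.7, -131.7])] glue [array([ 768.7, -139.3])]
```

View pics/k7.png

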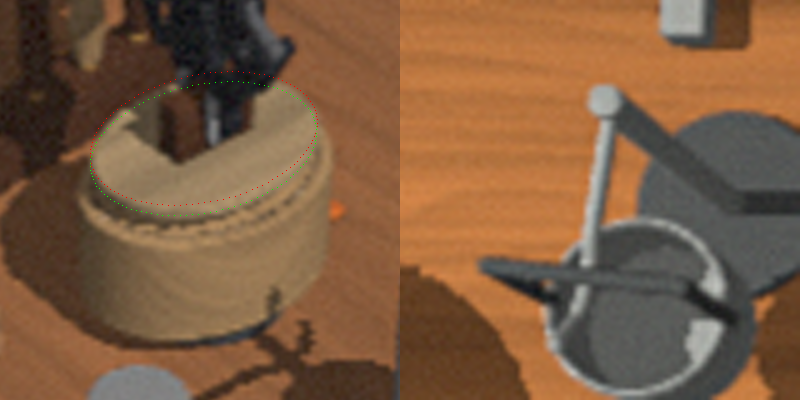

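The template's outline matches the predicted oval in the left crop, about 15 mm above the block. In the right crop the tin still hangs on the hook. I'll hand in now.

```bash
python3 -c "
from station import manip
print(manip.hand_in())"
```

```text
the job is handed in; nothing more can be done
None
```

The tin is hanging by its handle on the hook, and the arm is holding the oval template level about 15 mm above the hat block, centred and lined up with its long axis; the job was handed in at about 20 s, with no verdict returned.

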